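# Clip in the polishing axle and hold its snap ring open over the groove

### The arm

A 7-joint arm with a two-finger parallel gripper is mounted at the origin on the work surface. World frame = base frame: x ahead of the robot, y to its left, z up, the work surface at z = 0. Lengths are in m, angles in rad, forces in N, time in s.
With the tool pointing down it reaches from about 0.4 to 0.9 m from the base axis. Payload 5.6 kg.
Tool frame: the origin (TCP) lies midway between the tips of the shut fingers; the grasp point (between the pads) lies 19 mm behind it; z points along the fingers, y is the line along which they close (so a half turn about z gives the same grasp; the last joint's range is limited). The gripper opens to 92 mm and grips with 3 to 60 N. Pads are 20 mm wide; open, the fingers measure 128 mm over their backs; the gripper's body (75 mm by 189 mm) begins 69 mm behind the grasp point.
Start: joints at [1.261, 0.468, -0.012, 1.603, 0.006, 1.071, -0.056], TCP at [0.171, -0.627, 0.215] pointing down, gripper open.
Joint ranges: [-2.53, 2.53], [-0.31, 2.02], [-1.57, 1.55], [0.28, 2.44], [-1.29, 4.43], [0.15, 1.84], [-2.92, 2.92]. Speed limits (rad/s): [2.57, 2.57, 3.14, 3.14, 3.14, 3.14, 3.14].

### API

Orientations are given as a 3x3 rotation matrix whose columns are the frame's x, y, z axes.
In Python, from station import env, effector, solver, viewer, workorder, search_frame, tip_of gives the robot as it stands. Calls block until the motion is done:
- env.reach(position, orientation): joint-space move of the TCP to a pose.
- env.movel(position, frame=None, rate=0.15): straight line of the TCP; frame=None keeps the orientation; rate is the mean speed in m/s.
- env.goto_joints(angles): joint-space move.
- effector.release() and effector.grasp(squeeze=None): open the fingers fully, or close them until they stop; squeeze is the grip in N (None keeps the last).
- env.pause(seconds).
- solver.inverse_kinematics(position, orientation): joint angles nearest the present ones, or None.
- env.sense(): the state.
- viewer.read_camera(name): name is "side" or "top" or "wrist"; returns (picture, depth): 420x560x3 uint8, red, green, blue; 420x560 float32, m along the optical axis (not along the pixel's ray), 0 where there is no reading.
- viewer.camera_info(name): a dict with "intrinsics" (3x3 intrinsics, pixels), "dist_coeffs" ([k1, k2, p1, p2, k3] as OpenCV has them; the pictures are not rectified), "eye" and "rotation" of the camera in the world; the wrist camera has in their place "T_tool_cam" (4x4, takes a point from camera to tool coordinates, whose origin is the TCP and whose axes are the flange's). Camera axes: x right, y up, looking along -z (the intrinsics and any distortion apply to the point x, -y, -z); pixel columns grow to the right and rows downward; lengths in m; the calibration is good to about 2 mm. A picture is of the moment at which its call begins: read the wrist's pose just before it. camera_info takes no time and is no camera call.
A pose or a line that the arm cannot do raises env.PlanningError and nothing moves.
- workorder.finish_job(): hands the job in; it is judged then, once.
Trained networks look in the newest picture that a camera, given by its name, has taken for a name from the list of things; names that differ only in an ending like _2 or _b are one class to them, and where a whole thing is asked for, a point or a joint stands for the part that bears it (a point fixed in the world has none). Each returns a list of dicts, best first, with "score" (0 to 1); they miss things now and then, are a little off and sometimes report something else, mostly with a low value. They report only what shows in the picture. A call takes as long as a camera call.
- search_frame(camera, name): "at" ([x, y, z] in m, in world coordinates, good to about 4 mm: the middle of the surface that is visible of it).
- tip_of(camera, name): "at" ([x, y, z] in m, in world coordinates, good to about 4 mm: a listed point, or the origin of a listed thing).
The state is a dict: "t": time; "joint_positions": joint angles; "joint_velocities": joint speeds; "tau": joint torques, N m; "ee_pos": TCP position; "tcp_rot": TCP orientation; "wrist_force": force on the tool from outside, world axes, zero at the start; "moment": the same for the moment, N m; "gripper_width": finger opening in m; "grasp_force": force on a finger pad.
Only numpy, scipy, OpenCV 4.12 (cv2) and the standard library are available. Lean on these libraries where they do the work, as an engineer would, in place of code of your own. Each camera call takes 0.05 s, during which the arm holds its last target. There are 200 camera calls.

### The job

First take the axle from its wooden cradle and push it down past the red sprung jaw until it sits fully in the fork clip, its black groove on the same side as now and just outside the clip. Then take the snap-ring pliers from their stand, squeeze them fully so the ring opens, slide the open ring over the grooved end of the axle, and finish still gripping the pliers with the ring held fully open around the groove, square to the axle and not resting on it. Leave everything else on the bench where it is.

Things in the scene. Friction and masses are not known exactly. Their poses are not given: they have to be found in the camera images.
- axle: Steel axle 20 mm thick, about 0.25 kg, lying level in the cradle, axis 44 mm up. Origin on its axis at the grip place; x runs along the axis to the grooved end; y, z may be rolled. Bare steel from x = -54 to 58 mm, black groove (16 mm thick) 58 to 66, steel to the end at 86 (last 3 mm 18 mm thick); wooden knob 28 mm thick from -54 to -90.
- axle_groove (a point): Point on the axle's axis at the middle of the 8 mm wide groove, 62 mm from the axle's origin.
- axle_end (a point): Point on the axle's axis at its grooved end, 86 mm from the axle's origin.
- cradle: Fixed wooden cradle, 120 x 60 mm base, origin at the underside's centre, x along the lying axle. Two posts 12 mm thick at x = +-36 mm carry the axle and rise 44 mm; between them is a free gap of 60 mm above the 8 mm base for gripper fingers.
- fork: Fixed fork clip, blue base 120 x 75 x 12 mm; origin under its centre, x along the axle's place (groove goes to +x), z up. Two aluminium posts 12 mm thick at x = +-38 mm with a 22 mm slot open upward, slot floor 52 mm high; fixed prong on -y to 92 mm, red jaw on +y. Between the posts 64 mm free for fingers down to the jaw's bar, 28 mm high at y = 24 mm.
- fork_seat (a point): Where the axle's origin comes to lie when seated: 62 mm above the fork's origin, between the posts; axes as the fork.
- clip_jaw (a joint): Opening (rad) of the red sprung jaw, 0 = closed, its rest. One jaw with two noses, one at each post (10 mm thick, tops 100 mm high, tips at 74 to 78 mm). An axle coming down pushes their slopes aside to +y (about 0.07 rad, 10 to 20 N downward in all), then they snap back above it.
- stand: Fixed wooden pliers stand, base 90 x 90 x 10 mm, origin under its centre. Two uprights, 9 to 22 mm from the middle in +-x, 36 mm wide in y, 90 mm high, with 6 mm lips at the y edges; open along y. The pliers' cross bar lies on top; nose and ring hang between the uprights. Lift straight up.
- pliers: Snap-ring pliers upright, nose down, 0.16 kg. Origin at the centre of the underside of the 44 x 24 x 6 mm cross bar; z up, y from handle to handle, x the ring's axis. Yellow handles 14 mm wide in x, 8 mm thick, 22 to 86 mm above the origin; 57 mm over their outer faces at 66 mm height at rest, 40 mm squeezed. The ring is on the nose and stays on it. Same look turned half round.
- pliers_grip (a point): Middle between the handles, 66 mm above the pliers' origin: where to squeeze them, pressing along y.
- ring_center (a point): Centre of the snap ring: 56 mm below the pliers' origin, 122 mm below pliers_grip. The ring lies in the pliers' y-z plane, wire 3 mm thick, gap upward; fully open it is 32 mm over all with 12.9 mm inner radius (2.9 mm room round the axle); relaxed it is too narrow for the axle.
- squeeze (a joint): Angle (rad) through which each handle is squeezed: 0 = at rest (ring relaxed), 0.14 = end stop (ring fully open). Sprung: about 4 N on each handle to start, 11 N to reach the stop, more does no harm; springs back when let go.
- carved_pipe: Bystander, to be left alone: carved dark wood smoking pipe, 36 mm high, lying; origin at its underside.
- chisel: Bystander, to be left alone: wood-handled carving tool, 170 mm; origin at its underside near the handle's middle.
- brush: Bystander, to be left alone: green-handled brush, 180 mm; origin at its underside near the handle's middle.
- varnish: Bystander, to be left alone: amber jar, 52 mm across, 75 mm high; origin at its underside.
- pencil_cup: Bystander, to be left alone: blue cup with pencils, 72 mm across, pencils to 155 mm; origin at its underside.
- sanding_block: Bystander, to be left alone: cork block 70 x 45 x 30 mm; origin at its underside.
- wood_blank: Bystander, to be left alone: wooden block 90 x 40 x 35 mm; origin at its underside.

How it is judged:
By the outcome, as a careful person would: the job done as asked, in the order asked, and still so for the second after the job is handed in, while the arm keeps its last pose, push and grip.
It also fails if it takes over 62 s, if anything falls off the work surface, if the arm or the gripper's body presses on something with over 40 N, if the wrist force passes 120 N, or if a joint passes its speed limit or range.

## Working session

There is one attempt and no reset: what is moved stays moved. The work goes in short steps, each a Python script; the robot and the scene stay as the last script left them, time stands still between calls to the robot, and variables do not carry over. Pictures are saved under pics/ and viewed, at most 10 in all, crops included, and the job is handed in when it is done.

```bash
ls; mkdir -p pics; python3 - <<'E'
from station import *
import cv2,numpy as np
for c in("top","side"):
    p,d=viewer.read_camera(c); cv2.imwrite(f"pics/{c}0.png",p[:,:,::-1]); np.savez(f"pics/{c}0.npz",p=p,d=d)
    i=viewer.camera_info(c); print(c,i)
    for n in["axle","axle_groove","axle_end","cradle","fork","clip_jaw","stand","pliers","pliers_grip","ring_center","pencil_cup","varnish"]:
        for f in(search_frame,tip_of):
            try:r=f(c,n)
            except Exception as e:r=[];print(n,f.__name__,e)
            print(n,f.__name__,[(np.round(x["at"],4).tolist(),round(x["score"],2)) for x in r[:2]])
print(env.sense()["t"])
E
```

```text
pics
top {'intrinsics': array([[436.54829294,   0.        , 276.56029556],
       [  0.        , 436.54829294, 210.15381316],
       [  0.        ,   0.        ,   1.        ]]), 'dist_coeffs': array([-0.11037437,  0.        ,  0.        ,  0.        ,  0.        ]), 'eye': array([0.40272204, 0.05185211, 1.37921091]), 'rotation': array([[-0.02164484,  0.9930164 , -0.11597384],
       [-0.99976295, -0.02122546,  0.00485005],
       [ 0.00235458,  0.11605133,  0.99324043]])}
axle call [([0.4688, 0.3363, 0.0541], 0.87)]
axle call [([0.4709, 0.3408, 0.0438], 0.88)]
axle_groove call [([0.4771, 0.3355, 0.0539], 0.68)]
axle_groove call [([0.4797, 0.4039, 0.0438], 0.67)]
axle_end call [([0.4757, 0.3377, 0.0539], 0.84), ([0.3775, -0.11, 0.0163], 0.73)]
axle_end call [([0.484, 0.4275, 0.0459], 0.76)]
cradle call [([0.4621, 0.3457, 0.0048], 0.76)]
cradle call [([0.4757, 0.348, -0.0013], 0.88), ([0.4701, 0.3417, 0.0444], 0.44)]
fork call [([0.5605, 0.0031, 0.0129], 0.81), ([0.7445, -0.1394, 0.029], 0.16)]
fork call [([0.5651, 0.0019, 0.003], 0.95)]
clip_jaw call [([0.5423, 0.0077, 0.027], 0.55),
[... 2152 characters left out ...]
ish, wood_blank
clip_jaw call []
stand call [([0.4225, -0.337, 0.0431], 0.7), ([0.7418, 0.1341, 0.036], 0.3)]
stand call []
pliers call [([0.4426, -0.3493, 0.1176], 0.64)]
pliers call [([0.4406, -0.3447, 0.0866], 0.8)]
pliers_grip call [([0.4461, -0.3535, 0.1135], 0.89)]
pliers_grip call [([0.4435, -0.3496, 0.1584], 0.8)]
ring_center call [([0.4476, -0.353, 0.1204], 0.86)]
ring_center call [([0.4436, -0.3463, 0.0341], 0.68)]
pencil_cup call [([0.698, -0.2811, 0.0639], 0.88)]
pencil_cup call [([0.7139, -0.272, -0.0021], 0.79)]
varnish call [([0.6784, 0.2487, 0.0486], 0.83), ([0.5373, 0.0028, 0.0707], 0.66)]
varnish call [([0.6849, 0.2619, 0.0003], 0.67), ([0.4387, -0.3456, 0.0893], 0.61)]
2.4
```

View both.

View pics/top0.png

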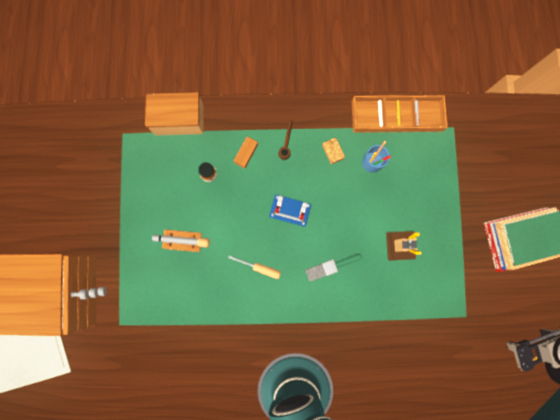

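View pics/side0.png

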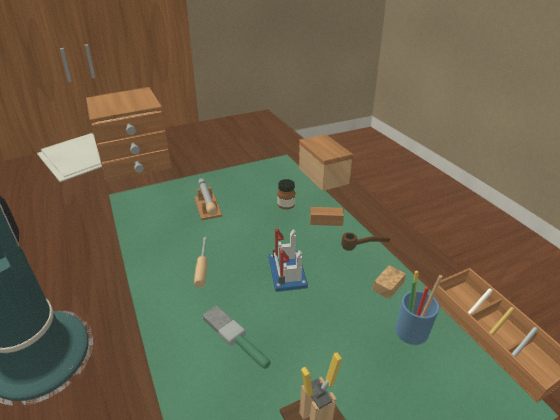

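```bash
cat > h.py <<'E'
from station import *
import cv2,numpy as np
def R(yaw):  # tool down, tool y (closing) at angle yaw in world
    y=np.array([np.cos(yaw),np.sin(yaw),0]);z=np.array([0,0,-1.]);return np.stack([np.cross(y,z),y,z],1)
def cloud(c,p,d,s=None):
    i=viewer.camera_info(c); v,u=np.nonzero(d>0)
    n=cv2.undistortPoints(np.stack([u,v],1).astype(float)[:,None],i["intrinsics"],i["dist_coeffs"])[:,0]
    z=d[v,u]; P=np.stack([n[:,0]*z,-n[:,1]*z,-z],1)
    if c=="wrist":
        T=i["T_tool_cam"]; P=P@T[:3,:3].T+T[:3,3]; P=P@np.array(s["tcp_rot"]).T+s["ee_pos"]
    else: P=P@np.array(i["rotation"]).T+i["eye"]
    return P,p[v,u].astype(float),np.stack([u,v],1)
def shot(name,save):
    s=env.sense(); p,d=viewer.read_camera(name); cv2.imwrite(f"pics/{save}.png",p[:,:,::-1])
    np.savez(f"pics/{save}.npz",p=p,d=d,tcp_rot=s["tcp_rot"],ee_pos=s["ee_pos"]); return s
def nets(c,names):
    for n in names:
        for k,f in(("mid",search_frame),("org",tip_of)):
            print(n,k,[(np.round(x["at"],4).tolist(),round(x["score"],2)) for x in f(c,n)[:1]])
E
python3 - <<'E'
from h import *
s=env.sense();print(np.round(s["tcp_rot"],3)); print(viewer.camera_info("wrist"))
for c in("top","side"):
    z=np.load(f"pics/{c}0.npz"); P,C,_=cloud(c,z["p"],z["d"])
    near=lambda x,y,r:np.hypot(P[:,0]-x,P[:,1]-y)<r
    m=near(.472,.345,.13)&(P[:,2]>.025); Q=P[m][:,:2]; w,V=np.linalg.eigh(np.cov(Q.T)); print(c,"axle",Q.mean(0),V[:,1],m.sum())
    m=near(.566,.001,.09)&(C[:,2]>C[:,0]+40)&(P[:,2]<.03)&(P[:,2]>.003); print("forkbase",cv2.minAreaRect(P[m][:,:2].astype(np.float32)*1000))
    m=near(.44,-.345,.07)&(C[:,0]>C[:,2]*2)&(C[:,1]>140)&(P[:,2]>.11); Q=P[m][:,:2]; w,V=np.linalg.eigh(np.cov(Q.T)); print("handles",Q.mean(0),V[:,1],m.sum(),Q.min(0),Q.max(0))
# IK trials
for p,y in(((.44,-.345,.3),0),((.55,0,.3),0),((.47,.34,.3),0),((.47,.34,.3),np.pi)):
    print(p,y,solver.inverse_kinematics(np.array(p),R(y)))
E
```

```text
[[ 0.965  0.264 -0.   ]
 [ 0.264 -0.965 -0.   ]
 [-0.     0.    -1.   ]]
{'intrinsics': array([[302.79182564,   0.        , 281.00195148],
       [  0.        , 302.79182564, 208.00030755],
       [  0.        ,   0.        ,   1.        ]]), 'dist_coeffs': array([-0.05200379,  0.        ,  0.        ,  0.        ,  0.        ]), 'T_tool_cam': array([[-5.20515865e-04,  9.67852104e-01,  2.51519452e-01,
         6.92109294e-02],
       [ 9.99999137e-01,  2.00395329e-04,  1.29835833e-03,
        -9.04504757e-04],
       [ 1.20621551e-03,  2.51519911e-01, -9.67851373e-01,
        -1.70648492e-01],
       [ 0.00000000e+00,  0.00000000e+00,  0.00000000e+00,
         1.00000000e+00]])}
top axle [0.47295872 0.33980272] [0.12337546 0.99236006] 457
forkbase ((562.6937866210938, 3.6875991821289062), (124.20121002197266, 79.50480651855469), 72.79727935791016)
handles [ 0.44403208 -0.34302791] [-0.99996116 -0.00881387] 77 [ 0.41474883 -0.3524041 ] [ 0.47379136 -0.3358518 ]
side axle [0.46738981 0.32763646] [0.10355561 0.99462367] 401
forkbase ((560.2496337890625, 3.0695037841796875), (121.4786605834961, 73.93980407714844), 73.75360107421875)
handles [ 0.45225216 -0.34564311] [-0.99954227 -0.03025327] 226 [ 0.41141395 -0.35215829] [ 0.47079154 -0.33867147]
(0.44, -0.345, 0.3) 0 [ 0.94763286  0.27229876 -0.41567838  1.70729802  0.11741292  1.18659458
  0.50146402]
(0.55, 0, 0.3) 0 [ 0.52894164  0.31024057 -0.72421624  1.71372953  0.21872229  1.20040412
 -0.2513683 ]
(0.47, 0.34, 0.3) 0 [ 0.10975186  0.50861588 -1.10036884  1.63119295  0.4681288   1.29424034
 -1.07100463]
(0.47, 0.34, 0.3) 3.141592653589793 [ 0.19886097  0.63565846 -1.3134387   1.62697093  0.62551818  1.37346357
  1.94509876]
```

```bash
python3 - <<'E'
from h import *
env.reach(np.array([.442,-.345,.27]),R(0.)); shot("wrist","w_pl"); nets("wrist",["pliers","pliers_grip","ring_center","stand"])
print(env.sense()["t"])
env.reach(np.array([.563,.003,.22]),R(-.297)); shot("wrist","w_fk"); nets("wrist",["fork","fork_seat"])
print(env.sense()["t"])
env.reach(np.array([.472,.343,.2]),R(-.124)); shot("wrist","w_ax"); nets("wrist",["axle","axle_groove","axle_end","cradle"])
print(env.sense()["t"])
a=[cv2.imread(f"pics/w_{k}.png") for k in("pl","fk","ax")]
cv2.imwrite("pics/w3.png",cv2.resize(np.vstack([np.hstack(a[:2]),np.hstack([a[2],a[2]*0])]),(800,600)))
E
```

```text
pliers mid [([0.4439, -0.3418, 0.1087], 0.73)]
pliers org [([0.4428, -0.346, 0.0895], 0.77)]
pliers_grip mid [([0.4417, -0.3396, 0.1126], 0.92)]
pliers_grip org [([0.4427, -0.3413, 0.1571], 0.87)]
ring_center mid [([0.447, -0.3436, 0.1106], 0.67)]
ring_center org []
stand mid [([0.4395, -0.3236, 0.0101], 0.87)]
stand org [([0.441, -0.3428, -0.0009], 0.68)]
4.3167
fork mid [([0.5577, 0.0042, 0.0112], 0.62)]
fork org [([0.5589, 0.0001, -0.0021], 0.8)]
fork_seat mid [([0.5617, 0.0044, 0.0076], 0.75)]
fork_seat org [([0.5653, 0.0009, 0.058], 0.71)]
5.9583
axle mid [([0.4766, 0.3408, 0.054], 0.89)]
axle org [([0.4748, 0.3439, 0.0455], 0.56)]
axle_groove mid [([0.385, 0.1127, 0.0212], 0.17)]
axle_groove org [([0.4839, 0.4028, 0.0456], 0.83)]
axle_end mid [([0.4767, 0.3466, 0.0537], 0.65)]
axle_end org [([0.4838, 0.4318, 0.0493], 0.72)]
cradle mid [([0.4742, 0.3526, 0.0065], 0.81)]
cradle org []
7.7333
```

View pics/w3.png

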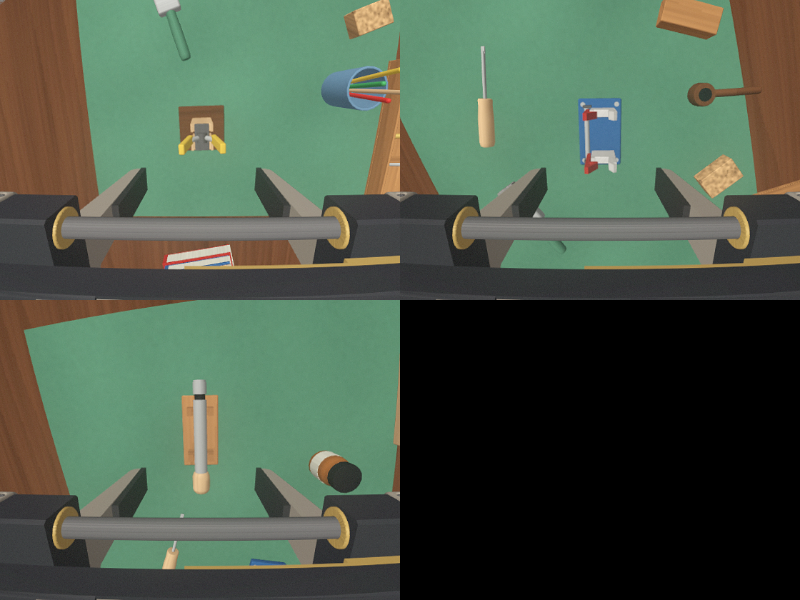

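```bash
python3 - <<'E'
from h import *
def L(k):
    z=np.load(f"pics/w_{k}.npz"); return cloud("wrist",z["p"],z["d"],z)
P,C,_=L("ax"); near=lambda x,y,r:np.hypot(P[:,0]-x,P[:,1]-y)<r
m=near(.475,.343,.12)&(P[:,2]>.036); 
sat=C.max(1)-C.min(1)
ms=m&(sat<30)&(P[:,2]>.045); Q=P[ms]; w,V=np.linalg.eigh(np.cov(Q[:,:2].T)); a=V[:,1]*np.sign(V[1,1]); c0=Q[:,:2].mean(0); n=np.array([-a[1],a[0]])
t=(Q[:,:2]-c0)@a; s=(Q[:,:2]-c0)@n
print("axle dir",a,"yaw closing",np.arctan2(-a[0],a[1]),"topz",np.percentile(Q[:,2],95))
for lo,hi in((-.04,-.02),(-.02,0),(0,.02),(.02,.04),(.04,.06)):
    k=(t>lo)&(t<hi); print(lo,"lat",s[k].min(),s[k].max(),len(s[k]))
g=ms&(C.max(1)<60); tg=(P[g][:,:2]-c0)@a; print("groove",tg.min(),tg.max(),g.sum(),"steel t",t.min(),t.max(), c0)
# origin: groove mid - .062, also far end-0.086, steel start +.054
tk=(P[m&(sat>60)&(P[:,2]>.05)][:,:2]-c0)@a; print("knob",tk.min(),tk.max())
P,C,_=L("fk")
near=lambda x,y,r:np.hypot(P[:,0]-x,P[:,1]-y)<r
b=near(.562,.001,.09)&(C[:,2]>C[:,0]+50)&(abs(P[:,2]-.012)<.005); r=cv2.minAreaRect(P[b][:,:2].astype(np.float32)*1000); print("fork",r,np.median(P[b][:,2]))
ang=np.deg2rad(r[2] if r[1][0]>r[1][1] else r[2]+90); 
if np.sin(ang)<0: ang+=np.pi
fx=np.array([np.cos(ang),np.sin(ang)]);fy=np.array([-fx[1],fx[0]]); fc=np.array(r[0])/1000
loc=np.c_[(P[:,:2]-fc)@fx,(P[:,:2]-fc)@fy,P[:,2]]*1000
inb=(abs(loc[:,0])<60)&(abs(loc[:,1])<55); red=inb&(C[:,0]>C[:,1]*2)&(C[:,0]>80); wh=inb&(sat[:0].size==0)&(C.max(1)-C.min(1)<30)
print("ang",ang)
for nm,k in(("red",red),("redtop",red&(loc[:,2]>92)),("postlow",wh&(abs(loc[:,2]-52)<6)),("prongtop",wh&(abs(loc[:,2]-92)<6))):
    for sg in(1,-1):
        q=loc[k&(loc[:,0]*sg>0)]; print(nm,sg,len(q),np.round(np.percentile(q,[2,50,98],0),1).tolist() if len(q) else "")
P,C,_=L("pl")
near=np.hypot(P[:,0]-.442,P[:,1]+.345)<.07
y=near&(C[:,0]>C[:,2]*2)&(C[:,1]>130)&(P[:,2]>.11)
for sg in(1,-1):
    q=P[y&((P[:,0]-.443)*sg>0)]; 
    for lo,hi in((.11,.13),(.13,.15),(.15,.165),(.165,.185)):
        k=q[(q[:,2]>lo)&(q[:,2]<hi)]; print("h",sg,lo,len(k),np.round(np.r_[k.min(0),k.max(0)],4) if len(k) else "")
g=near&(C.max(1)-C.min(1)<25)&(P[:,2]>.085)&(P[:,2]<.105); print("bar",cv2.minAreaRect(P[g][:,:2].astype(np.float32)*1000),np.median(P[g][:,2]))
E
```

```text
axle dir [-0.99227896  0.12402605] yaw closing 1.4464500853606346 topz 0.3300603808141013
-0.04 lat -0.006634090547447583 0.0017251166763129079 7022
-0.02 lat -0.06765720890824323 0.07235972802978716 8295
0 lat -0.06712141075876173 0.07263491852015551 8248
0.02 lat -0.006840030596737685 0.0020183659276457834 7015
0.04 lat -0.011749366307499036 0.03303092253099437 15144
groove -0.07778521050164076 0.07505938582375817 30406 steel t -0.08642294066415164 0.08389869893441046 [0.47295974 0.36313892]
knob -0.0693402974451936 0.04935192481806372
fork ((560.451171875, 4.668235778808594), (118.34908294677734, 73.7991943359375), 73.25187683105469) 0.012529707088030723
ang 1.2784864339672544
red 1 154 [[33.9, 5.0, 32.7], [39.9, 17.0, 94.6], [42.4, 21.9, 101.9]]
red -1 184 [[-41.8, 6.6, 36.0], [-32.9, 17.8, 86.3], [-32.3, 21.0, 101.7]]
redtop 1 84 [[33.7, 11.6, 93.0], [38.3, 18.5, 100.4], [42.3, 21.9, 102.0]]
redtop -1 70 [[-42.4, 12.8, 93.1], [-35.1, 18.7, 100.2], [-32.3, 21.0, 101.9]]
postlow 1 183 [[32.7, -19.1, 47.2], [39.4, -4.3, 52.5], [43.5, 7.9, 54.0]]
postlow -1 229 [[-42.2, -22.7, 46.4], [-33.8, -3.9, 52.2], [-31.2, 11.8, 56.8]]
prongtop 1 116 [[32.0, -22.7, 86.5], [37.9, -18.7, 92.1], [43.5, -14.3, 94.7]]
prongtop -1 110 [[-43.1, -23.5, 87.0], [-37.1, -19.2, 91.9], [-31.5, -14.5, 94.9]]
h 1 0.11 36 [ 0.4553 -0.3497  0.1124  0.4623 -0.3384  0.1291]
h 1 0.13 71 [ 0.4568 -0.3499  0.1302  0.4662 -0.3383  0.15  ]
h 1 0.15 68 [ 0.4597 -0.3497  0.1502  0.4682 -0.3381  0.165 ]
h 1 0.165 146 [ 0.4616 -0.3508  0.1651  0.4704 -0.338   0.1746]
h -1 0.11 28 [ 0.4182 -0.3504  0.1118  0.4261 -0.3394  0.1297]
h -1 0.13 39 [ 0.4155 -0.3503  0.13    0.4244 -0.3395  0.1499]
h -1 0.15 28 [ 0.4138 -0.3476  0.1504  0.4215 -0.3394  0.1645]
h -1 0.165 128 [ 0.4108 -0.3531  0.1655  0.4195 -0.3396  0.1752]
bar ((440.74652099609375, -345.56573486328125), (22.630401611328125, 43.16796875), 1.7565749883651733) 0.09663691320428727
```

```bash
cat >> h.py <<'E'
def axle(z,zlo,zhi,c,r=.12):
    P,C,_=cloud("wrist",z["p"],z["d"],z); sat=C.max(1)-C.min(1)
    m=(np.hypot(P[:,0]-c[0],P[:,1]-c[1])<r)&(P[:,2]>zlo)&(P[:,2]<zhi)
    ms=m&(sat<30); Q=P[ms]; w,V=np.linalg.eigh(np.cov(Q[:,:2].T)); a=V[:,1]*np.sign(V[1,1]); c0=Q[:,:2].mean(0); n=np.array([-a[1],a[0]])
    t=(Q[:,:2]-c0)@a; s=(Q[:,:2]-c0)@n
    e=[]
    for lo in np.arange(t.min(),t.max(),.01):
        k=(t>=lo)&(t<lo+.01)
        if k.sum()>8: e.append((lo+.005,(s[k].min()+s[k].max())/2,s[k].max()-s[k].min()))
    e=np.array(e); f=np.polyfit(e[:,0],e[:,1],1); print("fit",f,np.round(e*1000,1).tolist())
    g=ms&(C.max(1)<60); tg=(P[g][:,:2]-c0)@a
    tk=(P[m&(sat>50)][:,:2]-c0)@a
    print("groove",np.percentile(tg,[2,98]) if g.sum() else None,"steel",t.min(),t.max(),"knob",tk.min(),np.percentile(tk,98),"c0",c0,"a",a,"z",np.percentile(Q[:,2],[5,95]))
    ad=a+n*f[0]; return c0+n*f[1],ad/np.linalg.norm(ad)
E
python3 - <<'E'
from h import *
z=np.load("pics/w_ax.npz"); c,a=axle(z,.046,.06,(.475,.343)); print(c,a,"yaw",np.arctan2(-a[0],a[1]))
E
```

```text
fit [-1.20309351e-03  5.29763303e-05] [[-67.9, 0.2, 18.1], [-57.9, 0.1, 18.1], [-47.9, -0.1, 17.9], [-37.9, -0.3, 17.8], [-27.9, 0.0, 18.6], [-17.9, 0.4, 17.5], [-7.9, 0.2, 17.4], [2.1, 0.0, 17.3], [12.1, 0.3, 18.2], [22.1, 0.2, 18.2], [32.1, -0.1, 18.0], [42.1, -0.2, 17.8], [52.1, 0.0, 18.7], [62.1, -0.1, 18.6]]
groove [0.04055514 0.04659993] steel -0.07289731556752234 0.06724255826020512 knob -0.10769373725991392 -0.04393474047725795 c0 [0.47336525 0.36347719] a [0.1080358 0.994147 ] z [0.04796193 0.05512884]
[0.47331259 0.36348292] [0.10923178 0.99401631] yaw -0.10945017029036351
```

```bash
python3 - <<'E'
from h import *
o=np.array([.47127,.3449]); y=-.1095
env.reach(np.r_[o,.12],R(y)); env.movel(np.r_[o,.025],rate=.12)
effector.grasp(60); s=env.sense(); print(s["gripper_width"],s["grasp_force"],s["ee_pos"])
env.movel(np.r_[o,.2],rate=.15); s=env.sense(); print(s["gripper_width"],s["grasp_force"],s["ee_pos"],s["wrist_force"],s["t"])
s=shot("wrist","w_hold"); Rm=np.array(s["tcp_rot"]); 
z=np.load("pics/w_hold.npz"); c,a=axle(z,.2185,.235,o); d=np.r_[c,0]-np.r_[s["ee_pos"][:2],0]; print("in tool",Rm.T@d, Rm.T@np.r_[a,0])
E
```

```text
0.018593987435424154 60.0 [0.4716271  0.34493154 0.02508955]
0.018917619886350344 59.99875545501709 [0.47074599 0.34440724 0.19894637] [-0.64800669  0.00916173 -3.11407537] 11.5167
fit [ 1.34102933e-04 -4.08096594e-06] [[-78.6, -0.0, 18.8], [-68.6, -0.0, 18.4], [-48.6, -0.1, 19.0], [-38.6, -0.0, 18.6], [-28.6, -0.1, 18.3], [-18.6, -0.1, 48.3], [-8.6, -0.0, 18.8], [1.4, 0.2, 19.1], [11.4, 0.3, 18.7], [21.4, -0.0, 19.0], [31.4, -0.1, 18.5], [41.4, -0.0, 19.3], [51.4, -0.1, 19.1], [61.4, -0.1, 16.8]]
groove [0.02990109 0.03687481] steel -0.0835813564580832 0.057432974461349706 knob -0.09829802915642191 -0.0826596405677992 c0 [0.47226554 0.37291953] a [0.10927203 0.99401188] z [0.22169674 0.22910651]
in tool [ 2.85076834e-02 -1.59911346e-03 -3.34235675e-05] [ 9.99999207e-01 -6.56233624e-05 -1.25801642e-03]
```

View pics/w_hold.png

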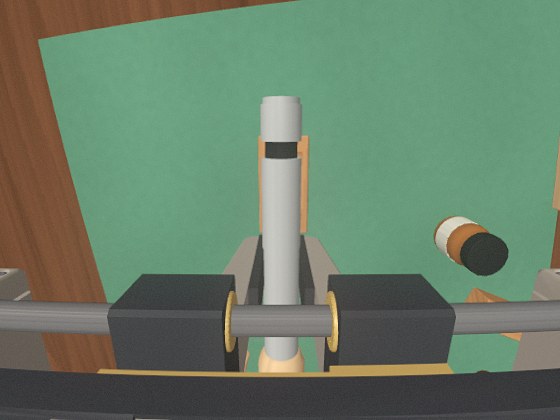

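```bash
cat > fk.py <<'E'
from h import *
def fork(name,zmax=.11,show=True):
    z=np.load(f"pics/{name}.npz"); Rm=z["tcp_rot"]; P,C,_=cloud("wrist",z["p"],z["d"],z)
    T=(P-z["ee_pos"])@Rm*1000; T[:,2]=P[:,2]*1000
    near=np.hypot(P[:,0]-.562,P[:,1]-.004)<.1; sat=C.max(1)-C.min(1)
    blue=near&(C[:,2]>C[:,0]+50)&(abs(P[:,2]-.012)<.006); red=near&(C[:,0]>C[:,1]*2)&(C[:,0]>80)
    wh=near&(sat<30)
    r=cv2.minAreaRect(T[blue][:,:2].astype(np.float32)); print("base tool frame",r)
    for nm,k in(("redtop",red&(P[:,2]>.092)&(P[:,2]<.106)),("prongtop",wh&(abs(P[:,2]-.092)<.004)),("floor",wh&(abs(P[:,2]-.052)<.004)),("axle",wh&(P[:,2]>.115)&(P[:,2]<.15)&(T[:,0]>25)&(abs(T[:,1])<15))):
        q=T[k&(T[:,0]>0)]; print(nm,len(q),np.round(np.percentile(q,[1,50,99],0),1).tolist() if len(q) else "")
E
python3 - <<'E'
from fk import *
c=np.array([.562,.0042]); y=-.2923
env.reach(np.r_[c,.2],R(y)); env.movel(np.r_[c,.115],rate=.12); env.pause(.2)
s=shot("wrist","w_ov"); print(s["ee_pos"],s["t"],s["wrist_force"],s["gripper_width"]); fork("w_ov")
E
```

```text
[0.56255773 0.00416525 0.11582163] 13.95 [-0.08963301 -0.6420847  -2.55542947] 0.018399373879148088
base tool frame ((13.834457397460938, -2.373882293701172), (74.20716857910156, 90.44085693359375), 89.62494659423828)
redtop 150 [[32.8, -24.2, 93.3], [38.2, -21.6, 100.7], [42.1, -15.4, 102.5]]
prongtop 248 [[31.5, -14.7, 88.2], [37.4, 17.0, 92.8], [43.2, 21.2, 95.2]]
floor 13 [[42.9, 13.5, 48.4], [43.1, 17.1, 50.2], [43.2, 20.9, 55.6]]
axle 4886 [[25.7, -11.1, 136.9], [56.6, -1.7, 143.6], [85.0, 7.6, 146.2]]
```

View pics/w_ov.png

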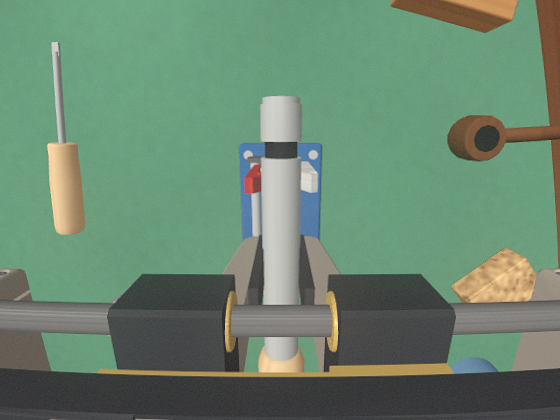

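```bash
python3 - <<'E'
from fk import *
s=env.sense(); y=-.289; Rm=R(y)
c=np.array(s["ee_pos"])+np.array(s["tcp_rot"])@np.array([-.0007,-.00065,0])
print(c)
for z in(.085,.072,.065,.058,.053,.048,.045,.043,.042):
    env.movel(np.r_[c[:2],z],Rm,rate=.06); s=env.sense(); print(z,np.round(s["ee_pos"],4),np.round(s["wrist_force"],1),np.round(s["moment"],2),round(s["gripper_width"],4),s["t"])
    if np.linalg.norm(s["wrist_force"])>50: break
E
```

```text
[0.5616278  0.00363896 0.11569483]
0.085 [0.5616 0.0038 0.0848] [-0.2  0.7 -2.3] [-0.03 -0.1  -0.05] 0.0183 14.65
0.072 [0.5625 0.0035 0.072 ] [ 3.5 -0.4 -3.2] [-0.2  -0.75  0.06] 0.0187 15.0167
0.065 [0.5648 0.0035 0.0665] [ 5.4 -1.6  2.9] [-0.41 -1.24  0.02] 0.0182 15.2833
0.058 [0.5641 0.0037 0.0589] [ 6.  -0.4 -0.3] [-0.18 -1.44  0.  ] 0.0186 15.55
0.053 [0.5628 0.0037 0.0528] [ 5.2  0.1 -6.4] [-0.08 -1.32 -0.01] 0.0183 15.8
0.048 [0.5616 0.0036 0.0475] [ 3.8 -0.4 -6.3] [-0.14 -0.91 -0.05] 0.0182 16.05
0.045 [0.562  0.0035 0.0451] [ 4.7 -1.5 -2.9] [-0.26 -0.96  0.04] 0.0189 16.3
0.043 [0.5626 0.0035 0.0435] [ 5.  -1.1 -1.1] [-0.34 -1.16  0.04] 0.0185 16.55
0.042 [0.5628 0.0035 0.043 ] [ 4.4 -2.2  4.8] [-0.44 -0.95  0.04] 0.0184 16.8
```

```bash
python3 - <<'E'
from fk import *
s=env.sense(); e=np.array(s["ee_pos"])
env.movel(np.r_[e[:2],.040],rate=.06); env.pause(.2); s=env.sense(); print(np.round(s["ee_pos"],4),np.round(s["wrist_force"],1),np.round(s["moment"],2))
effector.release(); s=env.sense(); print(s["gripper_width"],np.round(s["ee_pos"],4))
e=np.array(s["ee_pos"]); env.movel(np.r_[e[:2],.2],rate=.15)
s=shot("wrist","w_seat"); print(s["t"]); fork("w_seat")
z=np.load("pics/w_seat.npz"); c,a=axle(z,.064,.078,(.562,.004)); d=c-z["ee_pos"][:2]; print(c,a,"ang",np.arctan2(a[1],a[0])-np.pi/2)
nets("wrist",["axle_groove","axle_end","fork_seat"])
shot("side","s_seat"); im=cv2.imread("pics/s_seat.png")[190:320,200:360]; w=cv2.imread("pics/w_seat.png")[60:340,130:430]
cv2.imwrite("pics/seat.png",np.hstack([cv2.resize(im,(480,390),interpolation=2),cv2.resize(w,(320,390))]))
E
```

```text
[0.5628 0.0035 0.0427] [-4.9 -2.4 24.1] [-0.61  0.97 -0.01]
0.09180042610132616 [0.5628 0.0035 0.04  ]
19.6167
base tool frame ((1.0849876403808594, -1.7559432983398438), (73.75621032714844, 116.50938415527344), 89.9516372680664)
redtop 80 [[34.1, -23.1, 92.3], [38.7, -20.4, 100.7], [43.0, -12.8, 102.7]]
prongtop 116 [[32.3, 13.2, 88.3], [38.3, 17.3, 92.6], [44.0, 21.2, 95.2]]
floor 36 [[32.7, -13.0, 48.0], [41.7, 10.6, 51.8], [44.0, 20.9, 53.4]]
axle 0 
fit [-0.0101969  -0.00012099] [[-67.7, 1.9, 17.3], [-57.7, 0.1, 20.1], [-47.7, -2.9, 37.8], [-37.7, 1.4, 18.8], [-27.7, 1.3, 18.8], [-17.7, 1.2, 18.7], [-7.7, 1.0, 18.6], [2.3, 0.9, 18.4], [12.3, -0.6, 20.8], [22.3, -6.3, 31.4], [32.3, 0.4, 18.0], [42.3, 0.3, 17.7], [52.3, 0.1, 17.7], [62.3, -0.0, 17.5]]
groove [0.04021853 0.04613863] steel -0.07270756681973188 0.06687734192266528 knob -0.10783003134288194 -0.01897450259834871 c0 [0.56727389 0.02139416] a [0.27050656 0.96271813] z [0.06596598 0.07317418]
[0.56739037 0.02136143] [0.28030872 0.9599099 ] ang -0.28411570844880685
axle_groove mid [([0.566, 0.0016, 0.0699], 0.81)]
axle_groove org [([0.5839, 0.0621, 0.0611], 0.7)]
axle_end mid [([0.5675, 0.0046, 0.0731], 0.71)]
axle_end org [([0.5901, 0.0851, 0.0616], 0.84)]
fork_seat mid [([0.5644, 0.0041, 0.009], 0.72)]
fork_seat org [([0.5615, 0.002, 0.0583], 0.6)]
```

View pics/seat.png

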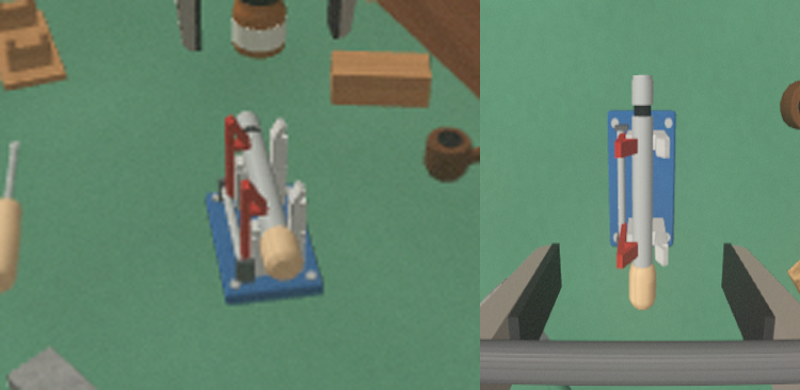

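```bash
cat > pl.py <<'E'
from h import *
def pl(name):
    z=np.load(f"pics/{name}.npz"); P,C,uv=cloud("wrist",z["p"],z["d"],z)
    near=np.hypot(P[:,0]-.442,P[:,1]+.345)<.06
    y=near&(C[:,0]>C[:,2]*2)&(C[:,1]>130)&(P[:,2]>.168)&(P[:,2]<.185)
    ctr=[]
    for sg in(1,-1):
        q=P[y&((P[:,0]-.442)*sg>0)]; r=cv2.minAreaRect(q[:,:2].astype(np.float32)*1000); print("handle top",len(q),np.round(np.r_[q.min(0),q.max(0)],4),r); ctr.append(np.array(r[0]))
    print("mid",(ctr[0]+ctr[1])/2,"ang",np.arctan2(*(ctr[0]-ctr[1])[::-1]))
    for lo,hi in((.088,.1),(.1,.115)):
        g=near&(C.max(1)-C.min(1)<30)&(P[:,2]>lo)&(P[:,2]<hi)
        if g.sum(): print("grey",lo,g.sum(),cv2.minAreaRect(P[g][:,:2].astype(np.float32)*1000),np.median(P[g][:,2]))
    w=near&(abs(P[:,2]-.01)<.005)&(C[:,0]>C[:,2]+20)&(C[:,0]>C[:,1]); print("standbase",cv2.minAreaRect(P[w][:,:2].astype(np.float32)*1000))
E
python3 - <<'E'
from pl import *
env.reach(np.array([.4423,-.345,.225]),R(.03)); env.pause(.2); s=shot("wrist","w_pl2"); print(s["t"],s["ee_pos"]); pl("w_pl2")
nets("wrist",["pliers","pliers_grip"])
cv2.imwrite("pics/pl2.png",cv2.resize(cv2.imread("pics/w_pl2.png")[60:300,180:380],(600,720))[:600])
E
```

```text
21.6 [ 0.44306919 -0.34390167  0.22502998]
handle top 192 [ 0.4624 -0.3509  0.1684  0.4706 -0.3371  0.175 ] ((466.50323486328125, -344.0496520996094), (7.913929462432861, 13.827486991882324), 2.393939256668091)
handle top 176 [ 0.4112 -0.3528  0.1681  0.4188 -0.3385  0.1747] ((414.9880065917969, -345.62896728515625), (14.280034065246582, 7.535984039306641), 89.77747344970703)
mid [ 440.74562073 -344.83930969] ang 0.030647649934163308
grey 0.088 609 ((440.9431457519531, -345.1434326171875), (23.52835464477539, 43.0169563293457), 1.0144530534744263) 0.09645905713292321
grey 0.1 359 ((441.071044921875, -345.8677978515625), (27.803817749023438, 16.458919525146484), 2.48647403717041) 0.10622386762750656
standbase ((440.65667724609375, -344.34344482421875), (88.90231323242188, 86.90892791748047), 1.7484114170074463)
pliers mid [([0.4431, -0.3434, 0.1136], 0.6)]
pliers org [([0.442, -0.3457, 0.0897], 0.74)]
pliers_grip mid [([0.441, -0.3386, 0.1173], 0.61)]
pliers_grip org [([0.4435, -0.3433, 0.158], 0.85)]
```

View pics/pl2.png

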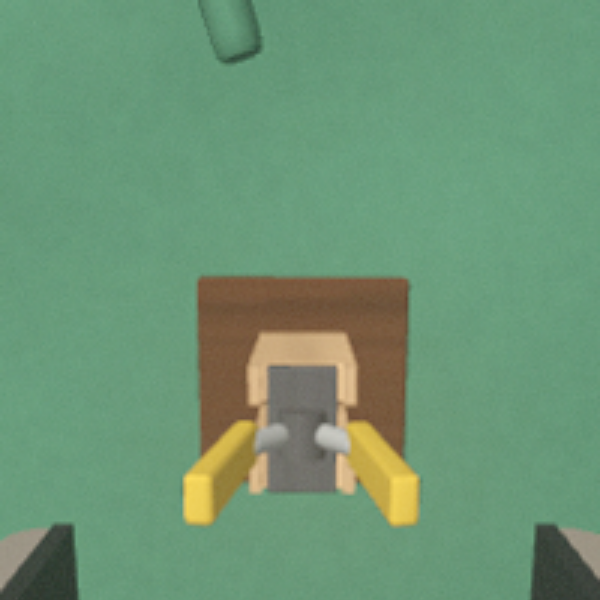

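```bash
python3 - <<'E'
from pl import *
c=np.array([.4424,-.345]); Rm=R(.028)
env.movel(np.r_[c,.18],Rm); s=env.sense(); print(s["ee_pos"])
env.movel(np.r_[c,.137],Rm,rate=.1); env.pause(.2); s=env.sense(); print(s["ee_pos"],s["wrist_force"])
effector.grasp(40); env.pause(.2); s=env.sense(); print("closed",s["gripper_width"],s["grasp_force"],s["ee_pos"],s["wrist_force"])
env.movel(np.r_[c,.27],Rm,rate=.12); env.pause(.2); s=env.sense(); print(s["gripper_width"],s["ee_pos"],s["wrist_force"],s["moment"],s["t"])
shot("wrist","w_pl3"); nets("wrist",["ring_center","pliers","pliers_grip"]); shot("side","s_pl3"); nets("side",["ring_center","pliers","pliers_grip"])
w=cv2.imread("pics/w_pl3.png")[:,100:460]; im=cv2.imread("pics/s_pl3.png")[200:420,200:400]
cv2.imwrite("pics/pl3.png",np.hstack([cv2.resize(w,(400,467)),cv2.resize(im,(400,467))]))
E
```

```text
[ 0.44251557 -0.34490401  0.18001432]
[ 0.44285233 -0.34528968  0.13773878] [-0.51094346  0.08666463  0.96696719]
closed 0.038446999609996604 40.01184582710266 [ 0.44283809 -0.34550599  0.13954661] [-4.9589439   2.20613916 16.24984259]
0.03842039093758415 [ 0.44218945 -0.34483159  0.26937996] [-0.49100488  0.51563741 -0.87087827] [-0.04232786 -0.03161912 -0.02316845] 25.5917
ring_center mid [([0.4373, -0.3419, 0.2544], 0.84)]
ring_center org []
pliers mid [([0.4433, -0.338, 0.2541], 0.79)]
pliers org [([0.4409, -0.3432, 0.2144], 0.77)]
pliers_grip mid [([0.4397, -0.3325, 0.0106], 0.61)]
pliers_grip org [([0.4414, -0.3424, 0.2897], 0.77)]
ring_center mid [([0.4447, -0.3501, 0.2385], 0.71)]
ring_center org [([0.4424, -0.3469, 0.1636], 0.64)]
pliers mid [([0.442, -0.3531, 0.2322], 0.76)]
pliers org [([0.4386, -0.3456, 0.2157], 0.87)]
pliers_grip mid [([0.443, -0.3483, 0.2365], 0.87)]
pliers_grip org [([0.6865, 0.2626, 0.0024], 0.66)]
```

View pics/pl3.png

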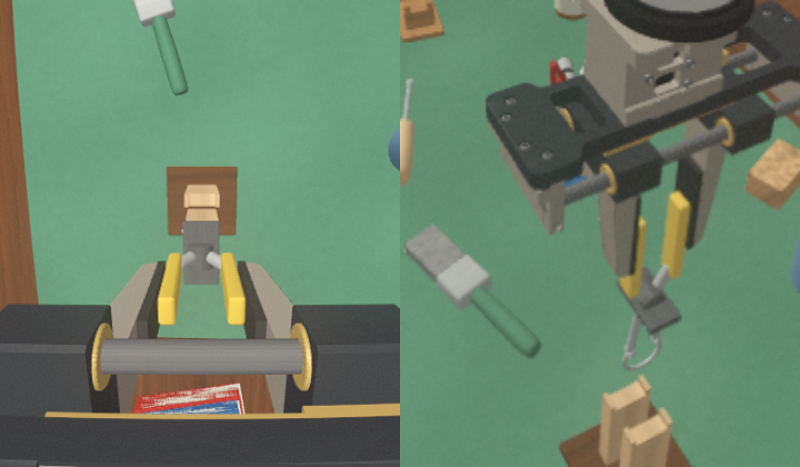

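```bash
python3 - <<'E'
from h import *
for nm in("w_pl2","w_pl3"):
    z=np.load(f"pics/{nm}.npz"); P,C,uv=cloud("wrist",z["p"],z["d"],z); T=(P-z["ee_pos"])@z["tcp_rot"]*1000
    near=np.hypot(P[:,0]-.442,P[:,1]+.345)<.06
    zb=.0965 if nm=="w_pl2" else None
    g=near&(C.max(1)-C.min(1)<30)&(abs(T[:,1])<16)&(T[:,0]>-25)&(T[:,0]<30)
    if zb: g&=abs(P[:,2]-zb)<.003
    else: g&=(T[:,2]>25)&(T[:,2]<70)
    h=np.histogram(T[g][:,2],np.arange(20,140,1)); k=np.argmax(h[0]); zt=h[1][k]+.5
    q=T[g&(abs(T[:,2]-zt)<2.5)]; A=np.c_[q[:,:2],np.ones(len(q))]; f=np.linalg.lstsq(A,q[:,2],rcond=None)[0]
    print(nm,len(q),"bar top tool z",np.median(q[:,2]),"plane",np.round(f,4),cv2.minAreaRect(q[:,:2].astype(np.float32)),np.round(q.min(0),1),np.round(q.max(0),1))
    y=near&(C[:,0]>C[:,2]*2)&(C[:,1]>130)
    for sg in(1,-1):
        q=T[y&((T[:,1]+1.6)*sg>0)&(abs(T[:,0])<15)]; top=q[q[:,2]<q[:,2].min()+6]; print("h",sg,np.round(top.min(0),1),np.round(top.max(0),1))
E
```

```text
w_pl2 592 bar top tool z 128.55704079836556 plane [-1.50000e-03 -5.80000e-03  1.28587e+02] ((-1.1902732849121094, -2.1442995071411133), (42.9925537109375, 23.43854522705078), 0.5578984022140503) [-22.6 -13.8 126.3] [ 20.4   9.6 131. ]
h 1 [   6.8   48.1 -103.8] [   7.9   48.5 -102.6]
h -1 [ -8.  -32.   50.4] [  6.3 -24.2  56.2]
w_pl3 1108 bar top tool z 43.24630184868441 plane [-6.50000e-03  7.00000e-03  4.32793e+01] ((0.7332305908203125, -1.9387435913085938), (23.11563491821289, 43.04370880126953), 89.86847686767578) [-20.8 -13.5  41. ] [22.2  9.6 46. ]
h 1 [ -6.7   9.8 -38. ] [  7.6  17.8 -32.1]
h -1 [ -6.5 -20.7 -38.8] [  7.6 -12.9 -32.9]
```

```bash
cat > ap.py <<'E'
from h import *
Y=-.2885; u=np.array([np.cos(Y+np.pi/2),np.sin(Y+np.pi/2),0]); v=np.array([np.cos(Y),np.sin(Y),0]); G=np.array([.5806,.0620,.1677]); Rm=R(Y)
def rep(tag=""):
    s=env.sense(); d=np.array(s["ee_pos"])-G; f=np.array(s["wrist_force"]); print(tag,"uvz mm",np.round([d@u*1e3,d@v*1e3,d[2]*1e3],2),"F",np.round([f@u,f@v,f[2]],2),"M",np.round(s["moment"],2),round(s["gripper_width"],4),round(s["t"],2)); return s
E
python3 - <<'E'
from ap import *
A=G+.052*u
env.reach(np.r_[A[:2],.27],Rm); rep(); env.movel(A,Rm,rate=.12); env.pause(.3); rep("pre")
shot("wrist","w_pre"); nets("wrist",["axle_end","axle_groove","pliers"]); shot("side","s_pre"); nets("side",["ring_center","axle_groove"])
w=cv2.imread("pics/w_pre.png")[:,100:460]; im=cv2.imread("pics/s_pre.png")[130:350,200:400]
cv2.imwrite("pics/pre.png",np.hstack([cv2.resize(w,(400,467)),cv2.resize(im,(400,467))]))
E
```

```text
uvz mm [ 50.6    0.77 102.13] F [ 0.11  0.57 -1.91] M [-0.02 -0.06  0.02] 0.0388 28.05
pre uvz mm [52.06  0.22  0.46] F [-0.78  0.31 -1.57] M [-0.02 -0.05 -0.02] 0.0384 29.35
axle_end mid [([0.5685, 0.0244, 0.071], 0.87)]
axle_end org [([0.5621, 0.0017, 0.0616], 0.51)]
axle_groove mid [([0.5694, 0.0197, 0.0686], 0.64)]
axle_groove org [([0.5806, 0.0606, 0.0622], 0.87)]
pliers mid [([0.5966, 0.1164, 0.1505], 0.64)]
pliers org [([0.598, 0.1122, 0.1169], 0.64)]
ring_center mid [([0.5958, 0.1056, 0.1377], 0.72)]
ring_center org []
axle_groove mid [([0.555, -0.0362, 0.0727], 0.95)]
axle_groove org [([0.5794, 0.0648, 0.0649], 0.56)]
```

View pics/pre.png

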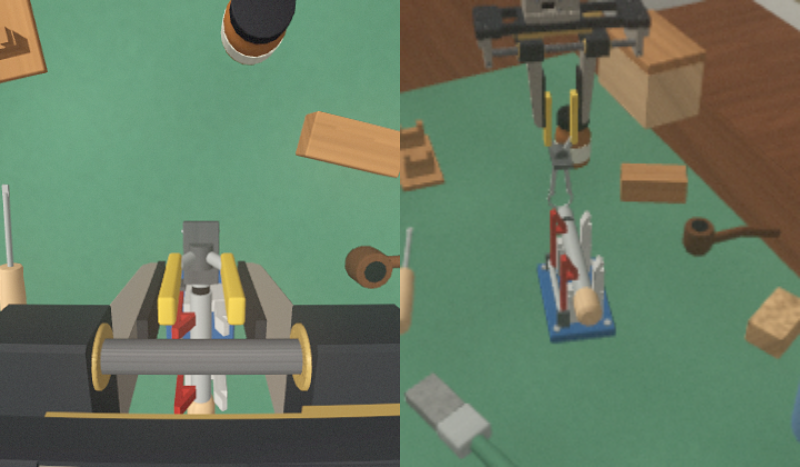

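```bash
python3 - <<'E'
from ap import *
s=rep(); f0=np.array(s["wrist_force"])
for k in(30,24,20,15,10,5,0):
    env.movel(G+k/1000*u,Rm,rate=.06); env.pause(.1); s=rep(k)
    if np.linalg.norm(np.array(s["wrist_force"])-f0)>5: print("contact");break
E
```

```text
uvz mm [ 5.201e+01 -1.000e-02 -4.000e-02] F [ 0.27 -0.07 -2.62] M [-0.07 -0.07  0.02] 0.0385 29.95
30 uvz mm [30.22  0.    0.12] F [-0.92  0.07 -1.39] M [-0.03 -0.05  0.03] 0.0385 30.57
24 uvz mm [ 2.404e+01 -1.000e-02  1.000e-02] F [-0.66  0.12 -1.68] M [-0.06 -0.06  0.01] 0.0385 30.92
20 uvz mm [19.98  0.02  0.02] F [ 0.59  0.4  -1.48] M [-0.04 -0.04  0.02] 0.0388 31.27
15 uvz mm [14.92  0.03  0.02] F [-0.27  0.11 -1.8 ] M [-0.04 -0.06  0.01] 0.0392 31.62
10 uvz mm [9.93 0.04 0.02] F [ 0.75 -0.5  -2.23] M [-0.04 -0.05 -0.05] 0.0385 31.97
5 uvz mm [4.93 0.07 0.05] F [-0.7  -0.16 -1.64] M [-0.02 -0.05 -0.04] 0.0387 32.32
0 uvz mm [-0.07  0.04  0.  ] F [ 0.36  0.11 -1.19] M [-0.03 -0.07  0.01] 0.0385 32.67
```

```bash
python3 - <<'E'
from ap import *
z=np.array([0,0,1.])
def F():
    a=[]
    for _ in range(4): env.pause(.03); s=env.sense(); a.append(np.r_[s["wrist_force"],s["moment"]])
    return np.mean(a,0),np.array(s["ee_pos"])-G
f0,_=F(); out={}
for nm,d in(("z+",z),("v+",v),("v-",-v)):
    for k in(2.5,3.5,4.2,4.9,5.6,6.3):
        env.movel(G+d*k/1000,Rm,rate=.06); f,p=F(); df=f-f0
        if abs(df[:3]@d)>1.8 or np.abs(df[3:]).max()>.25: break
    print(nm,k,"pos",round(p@d*1e3,2),"dF",np.round(df,2)); env.movel(G,Rm,rate=.06)
rep()
E
```

```text
z+ 6.3 pos 6.28 dF [ 0.39 -0.3  -0.95 -0.06  0.04 -0.  ]
v+ 6.3 pos 6.32 dF [ 0.44  0.26  0.05  0.1  -0.06 -0.03]
v- 5.6 pos 5.4 dF [ 0.85 -0.62  0.15 -0.04 -0.46  0.02]
 uvz mm [-0.21 -0.02 -0.28] F [ 0.28  0.47 -1.89] M [-0.01 -0.03 -0.01] 0.039 40.08
```

```bash
python3 - <<'E'
from ap import *
env.movel(G+.0004*v+np.array([0,0,.0007]),Rm,rate=.03); env.pause(.4); rep()
s=shot("wrist","w_end"); z=np.load("pics/w_end.npz"); P,C,uv=cloud("wrist",z["p"],z["d"],z); T=(P-z["ee_pos"])@z["tcp_rot"]*1000
g=(C.max(1)-C.min(1)<30)&(abs(T[:,1]+1.6)<14)&(abs(T[:,0])<25)&(abs(T[:,2]-43.25)<3); q=T[g]
A=np.c_[q[:,:2],np.ones(len(q))]; print(len(q),np.median(q[:,2]),np.round(np.linalg.lstsq(A,q[:,2],rcond=None)[0],4),cv2.minAreaRect(q[:,:2].astype(np.float32)))
t=(C.max(1)-C.min(1)<30)&(abs(T[:,1]+1.6)<12)&(T[:,2]>84)&(T[:,2]<105)&(T[:,0]>5)&(T[:,0]<35); q=T[t]; print("axle end tool",len(q),np.round(np.percentile(q,[1,50,99],0),1).tolist() if len(q) else "")
shot("side","s_end"); nets("side",["ring_center","axle_groove","pliers"])
w=cv2.imread("pics/w_end.png")[:,100:460]; im=cv2.imread("pics/s_end.png")[190:300,235:335]
cv2.imwrite("pics/end.png",np.hstack([cv2.resize(w,(370,440)),cv2.resize(im,(400,440))]))
E
```

```text
uvz mm [-0.    0.37  0.69] F [ 0.5  -0.43 -1.63] M [-0.03 -0.05 -0.04] 0.0381 40.73
1101 43.27476386581154 [-8.30000e-03  7.60000e-03  4.33065e+01] ((0.07307052612304688, -2.1289052963256836), (43.14702606201172, 23.15167999267578), 0.841387927532196)
axle end tool 338 [[10.1, -12.0, 94.5], [17.5, -2.7, 97.8], [24.1, 6.5, 104.9]]
ring_center mid [([0.5798, 0.0529, 0.1422], 0.68)]
ring_center org [([0.5842, 0.0617, 0.0642], 0.68)]
axle_groove mid [([0.5538, -0.0326, 0.0726], 0.6)]
axle_groove org [([0.5797, 0.0643, 0.0627], 0.92)]
pliers mid [([0.5737, 0.0569, 0.1397], 0.55)]
pliers org [([0.5776, 0.0609, 0.1145], 0.84)]
```

View pics/end.png

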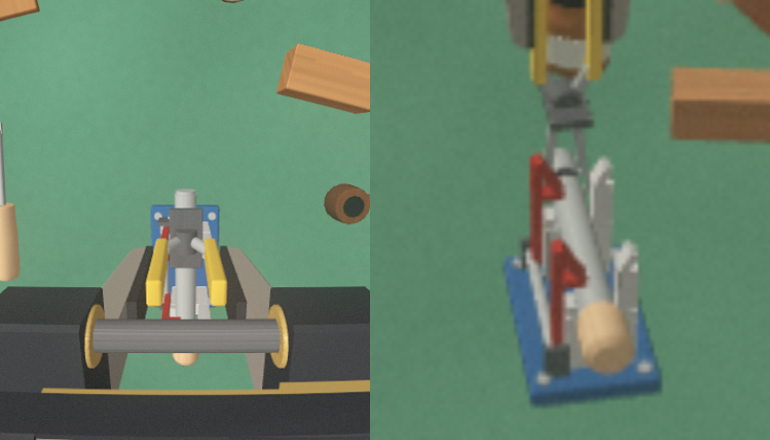

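```bash
python3 -c "
from station import *
print(workorder.finish_job())"
```

```text
the job is handed in; nothing more can be done
None
```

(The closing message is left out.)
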